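Seat the T-key in the ski clamp

TASK

Take the red-handled T-key out of the white tray and fit it into the round well on top of the ski clamp with the orange spring clips. The slot at the bottom of the well was left at some odd angle, so turn the key under light pressure until its tang drops in and its collar sits flush on the clamp, then let go. Do not force the key, and leave the green wax block and the brush where they are.

Things in the scene. Friction and masses are not known exactly. Their poses are not given: they have to be found in the camera images.
- key: Steel T-key, 0.3 kg, upright. Origin: centre of the tang's lower end, z up. Flat tang 36 (x) by 10 mm (y), z 0 to 30; collar 56 mm diameter, z 30 to 36; stem 20 mm, z 36 to 70; red handle bar 110 (x) by 18 (y) by 18 mm, z 70 to 88, parallel to the tang. Same after half a turn. At the start its collar rests on the tray, tang in the tray's hole: origin at height 10 mm.
- key_bar (a point): Centre of the key's red handle bar, 79 mm above the tang's lower end; axes as the key's.
- orange_clamp: Target ski clamp, fixed, grey with two orange spring-clip covers on its flanks. Origin on the counter below the well's axis; x towards its rubber-faced jaws. Base 170 x 90 mm, x -55 to 115. Jaws at x 46 to 107 mm, up to 92 mm high. Aluminium head 90 (x) by 76 mm, flat top at z 100 mm, nothing higher. With the collar flush on the head the key's origin is at z 70 mm.
- orange_clamp_well (a point): Centre of the mouth of the orange clamp's well, z 100 mm, axes as the clamp's. Well 41 mm diameter, chamfered 4 mm, 14 mm deep to a steel spindle face (key's origin then at z 86). A slot 16 mm wide, 22 mm deep crosses the face, the full well width. Its angle is not reported: up to 0.6 rad either way from the clamp's x axis. The spindle turns only stiffly (0.6 N m).
- blue_clamp: Second clamp of the pair, fixed, same shape but with blue clip covers; not to be used. Origin on the counter below its well.
- tray: Fixed white hard silicone tray, 130 (x) by 90 by 40 mm, origin at the centre of its underside; the key's round parking hole (42 mm, 34 mm deep) is at x 25 mm; an empty rectangular pocket is at x -35 mm.
- wax: Loose green wax block 45 x 110 x 28 mm, origin under its centre. Bystander.
- brush: Loose brush, wooden back 45 x 150 mm lying down, stainless bristles up, 34 mm high, origin under its centre. Bystander.
There are look-alikes about, which are no part of the job. Leave any turquoise or yellow look-alike of the key alone.

How it is judged:
At the end, for the whole second after the job is handed in: The key stands at rest in the orange-clipped clamp's well with its tang in the slot: collar within 4 mm of the clamp's top, axis within 6 mm of the well's axis, tilted less than 0.08 rad, and released (z of key in the frame of orange_clamp between 0.066 and 0.074 m and horizontal distance between key and orange_clamp_well below 0.006 m and angle between key's own z axis and vertical below 0.08 rad and linear speed of key below 0.02 m/s); the robot touches nothing.
It fails at once if the key is forced against the clamp (more than 45 N) (contact force between key and orange_clamp above 45 N).
It fails at once if the wax block is moved more than 20 mm (distance of wax from where it was at the start of the episode above 0.02 m).
It fails at once if the brush is moved more than 20 mm (distance of brush from where it was at the start of the episode above 0.02 m).
It also fails if it takes over 51 s, if anything falls off the work surface, if the arm or the gripper's body presses on something with over 40 N, if the wrist force passes 120 N, or if a joint passes its speed limit or range.

ROBOT

A 6-joint arm with a two-finger parallel gripper is mounted at the origin on the work surface. World frame = base frame: x ahead of the robot, y to its left, z up, the work surface at z = 0. Lengths are in m, angles in rad, forces in N, time in s.
With the tool pointing down it reaches from about 0.35 to 0.725 m from the base axis. Payload 6 kg.
Tool frame: the origin (TCP) lies midway between the tips of the shut fingers; the grasp point (between the pads) lies arm.pinch_z behind it (arm.pinch_z is the distance from the TCP to the grasp point, in m); z points along the fingers, y is the line along which they close (so a half turn about z gives the same grasp; the last joint's range is limited). The gripper opens to 85 mm and grips with 20 to 120 N. Pads are 22 mm wide; open, the fingers measure 114 mm over their backs; the gripper's body (76 mm by 85 mm) begins 54 mm behind the grasp point. The pads swing forward as they close: fully open they stand 13 mm farther back than shut.
Start: joints at [-0.973, 0.04, 0.085, 0, -1.615, -0.334], TCP at [0.156, -0.579, 0.231] pointing down, gripper open.
Joint ranges: [-2.56, 2.56], [-1.29, 2.01], [-1.08, 1.49], [-3.29, 1.98], [-2.81, -0.18], [-2.99, 2.99]. Speed limits (rad/s): [2.57, 2.57, 3.01, 3.14, 3.14, 3.14].

INTERFACE

Orientations are given as a unit quaternion [x, y, z, w].
In Python, from workcell import arm gives the robot as it stands.
- The arm moves only by the shell command python3 -m inch 'ROWS' [FORCE]. ROWS is JSON, a list of rows, each an object of numbers: "rx", "ry", "rz": the turn, a rotation vector about the tool's x, y, z each as a share of 5 degrees, from -1 to 1; "x", "y", "z": the shift along the tool's x, y, z each as a share of 40 mm, from -1 to 1; "claw": the closure, from 0 (fully open) to 1 (shut). A call has 1 to 12 rows; each row shifts and turns the commanded pose from where the row before left it, along the tool's axes as they then stand; what a row does not reach is not made up. A row lasts 1/12 s, in which the tool goes at most 41.7 mm and 7.16 degrees, less where a joint would pass 70% of its speed; a pose out of reach is approached as far as the arm can. A call with a number of a shift or a turn outside -1 to 1 is refused whole. A call with a gripper value outside its range is refused whole. The fingers move at their own pace and stop on an object; FORCE is the grip in N (left out, the last holds). Time passes only in rows, so rows that do not move let the fingers close. It gives the time, the measured TCP pose, the force, the opening and the grip force at its end, in the units of the state.
- arm.sense(): the state, without advancing time (a new reading comes with each control period).
- arm.camera(name): name is "side" or "top"; returns a dict with "image" (384x512x3 uint8, blue, green, red), "mtx" (3x3 intrinsics, pixels), "R" (3x3) and "t" (3): a world point X has camera coordinates R X + t. Camera axes: x right, y down, z forward; pixel columns grow to the right and rows downward; lengths in m; the calibration is good to about 2 mm. A picture is of the moment at which its call begins. There is no depth.
- arm.job_done(): hands the job in; it is judged then, once.
The state is a dict: "t": time; "q": joint angles; "joint_velocities": joint speeds; "joint_torque": joint torques, N m; "eef_pos": TCP position; "ee_rot": TCP orientation; "ft_force": force on the tool from outside, world axes, zero at the start; "wrist_torque": the same for the moment, N m; "finger_gap": opening from 0.0 (shut) to 1.0 (fully open); "grasp_force": force on a finger pad.
Only numpy, scipy, OpenCV 4.12 (cv2) and the standard library are available. Lean on these libraries where they do the work, as an engineer would, in place of code of your own. Each camera call takes 0.05 s, during which the arm holds its last target. There are 200 camera calls.

## Working session

There is one attempt and no reset: what is moved stays moved. The work goes in short steps, Python scripts to look and compute and a shell command to move; the robot and the scene stay as the last step left them, time stands still between calls to the robot, and variables do not carry over. Pictures are saved under pics/ and viewed, at most 10 in all, crops included, and the job is handed in when it is done.

```bash
mkdir -p pics; ls; python3 - <<'E'
from workcell import arm
import cv2,pickle
d={}
for n in("top","side"):
    c=arm.camera(n); d[n]=c; cv2.imwrite(f"pics/{n}0.png",cv2.resize(c["image"],(800,600),interpolation=cv2.INTER_CUBIC)); print(n,c["mtx"],c["R"],c["t"])
pickle.dump(d,open("c0.pkl","wb"))
print(arm.sense(),arm.pinch_z)
E
```

```text
pics
top [[440.47859903   0.         260.99616394]
 [  0.         440.47859903 193.01895494]
 [  0.           0.           1.        ]] [[ 1.79609079e-02 -9.99838592e-01  4.42862746e-04]
 [-9.95845335e-01 -1.79287182e-02 -8.92783892e-02]
 [ 8.92719189e-02  1.16249812e-03 -9.96006613e-01]] [-0.05025613  0.57683574  1.43799921]
side [[425.58890775   0.         253.33241378]
 [  0.         425.58890775 190.36653854]
 [  0.           0.           1.        ]] [[-0.8713167  -0.49070066 -0.00448051]
 [-0.28993343  0.52214619 -0.80206107]
 [ 0.39591138 -0.69755016 -0.59722522]] [0.48063488 0.26325047 1.12636099]
{'t': 0.1, 'q': array([-9.73289059e-01,  4.07358423e-02,  8.39300599e-02, -3.75931950e-04,
       -1.61552299e+00, -3.33669304e-01]), 'joint_velocities': array([ 0.00031453, -0.00195109,  0.00149   ,  0.0019925 ,  0.00053102,
       -0.00107995]), 'joint_torque': array([-4.42728633e-03, -3.69346046e+01,  3.48284197e+01,  6.95170864e+00,
       -4.50970532e-03,  5.51945007e-06]), 'eef_pos': array([ 0.15643721, -0.57894126,  0.23040476]), 'ee_rot': array([-1.31544840e-01,  9.91309908e-01,  7.68969505e-04, -1.76198334e-04]), 'ft_force': array([0.40575341, 0.04470378, 0.11444105]), 'wrist_torque': array([-0.03057336,  0.01439667,  0.02646922]), 'grasp_force': 0.0, 'finger_gap': 0.9976898229760218} 0.0187
```

View pics/top0.png

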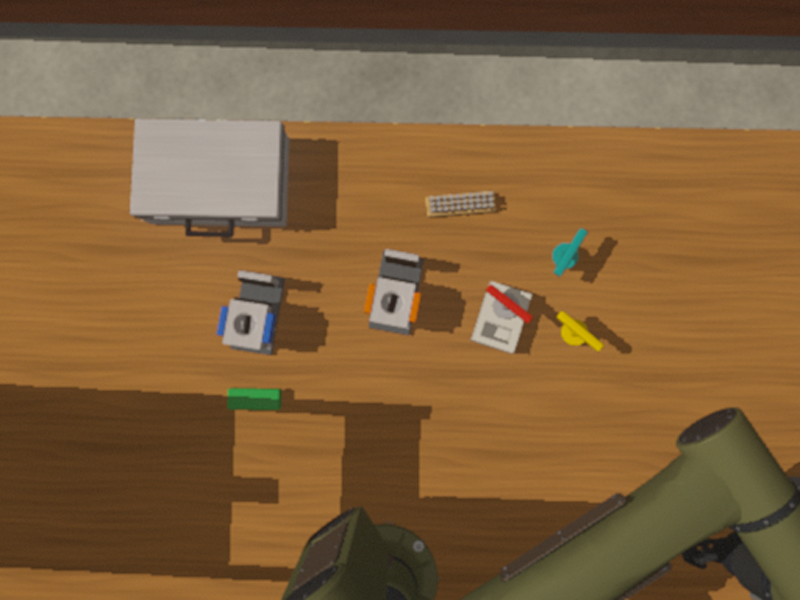

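View pics/side0.png

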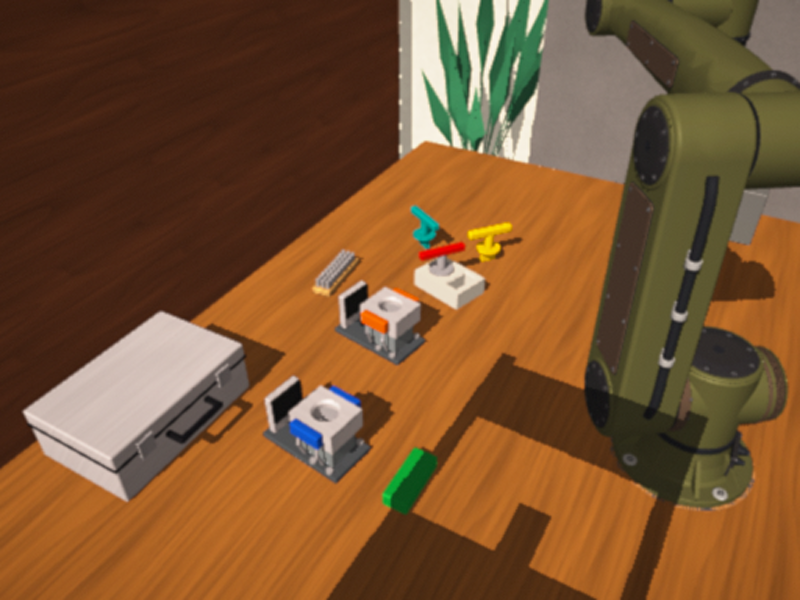

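The top view shows three T-keys: turquoise at (570,252), yellow at (580,330) and red at (508,304), with the red one in the white tray, so red is the one meant. There are two clamps: blue clips at (248,322) and orange clips at (395,300). The target is the orange one. I'll confirm both in an enlarged crop.

```bash
python3 - <<'E'
import cv2,pickle
d=pickle.load(open("c0.pkl","rb"))
cv2.imwrite("pics/topc.png",cv2.resize(d["top"]["image"][150:232,230:345],None,fx=6.9,fy=6.9,interpolation=cv2.INTER_CUBIC))
cv2.imwrite("pics/sidec.png",cv2.resize(d["side"]["image"][150:235,210:320],None,fx=7,fy=7,interpolation=cv2.INTER_CUBIC))
E
```

```text
(no output)
```

View pics/topc.png

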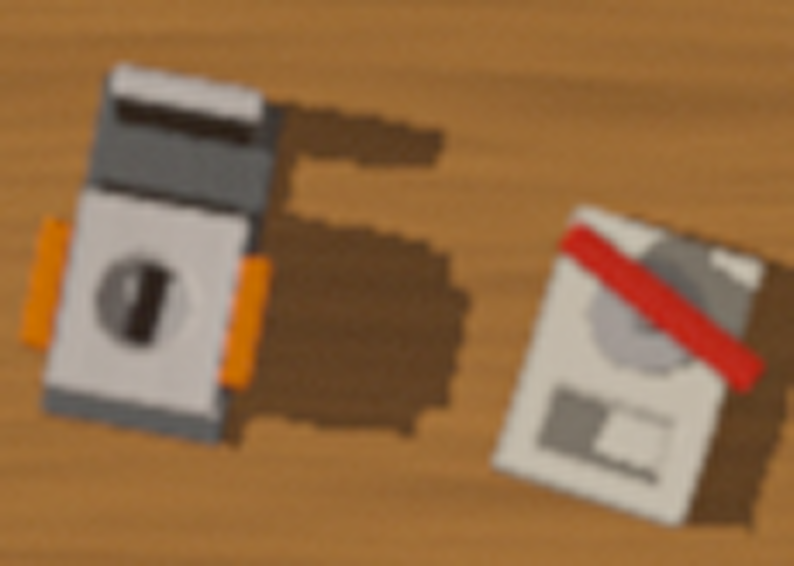

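View pics/sidec.png

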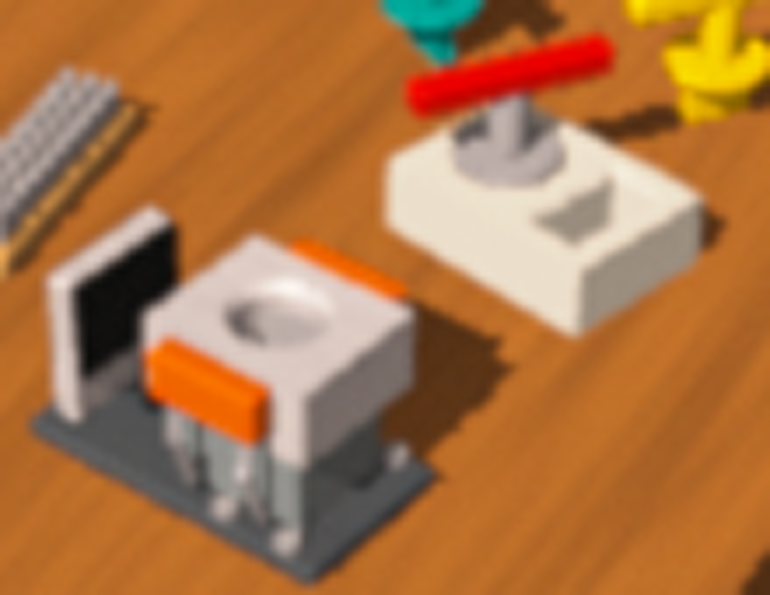

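The crops confirm it. The red bar runs (573,243)-(748,374) in the top crop and sits in the tray. The orange clamp's well is at about (143,301), with the dark slot running (155,263)-(140,347). Next I'll convert these to positions.

```bash
cat >h.py <<'E'
import numpy as np,cv2,pickle
def ray(c,p):
    R,t=np.array(c["R"]),np.array(c["t"]); C=-R.T@t
    v=R.T@np.linalg.inv(c["mtx"])@np.array([p[0],p[1],1.]); return C,v/np.linalg.norm(v)
def atz(c,p,z):
    C,v=ray(c,p); return C+v*(z-C[2])/v[2]
def tri(a,pa,b,pb):
    (C,v),(D,w)=ray(a,pa),ray(b,pb)
    s=np.linalg.lstsq(np.c_[v,-w],D-C,rcond=None)[0]; P,Q=C+v*s[0],D+w*s[1]
    return (P+Q)/2,np.linalg.norm(P-Q)
def red(c):
    h=cv2.cvtColor(c["image"],cv2.COLOR_BGR2HSV)
    m=(((h[...,0]<4)|(h[...,0]>176))&(h[...,1]>195)&(h[...,2]>110)).astype(np.uint8)
    n,l,st,ce=cv2.connectedComponentsWithStats(m); i=1+np.argmax(st[1:,4])
    return l==i,ce[i],st[i]
E
python3 - <<'E'
from h import *
d=pickle.load(open("c0.pkl","rb")); T,S=d["top"],d["side"]
mt,ct,st=red(T); ms,cs,ss=red(S); print(ct,st,cs,ss)
print("bar tri",tri(T,ct,S,cs),"at z.089",atz(T,ct,.089),atz(T,ct,.096),atz(S,cs,.089))
r=cv2.minAreaRect(np.argwhere(mt)[:,::-1].astype(np.float32)); print(r)
vx,vy,_,_=cv2.fitLine(np.argwhere(mt)[:,::-1].astype(np.float32),cv2.DIST_L2,0,.01,.01).ravel()
a,b=[atz(T,ct+k*np.array([vx,vy])*10,.096) for k in(-1,1)]; print("bar yaw top",np.arctan2(*(b-a)[1::-1]))
f=lambda u,v,s,o:((u+.5)/s-.5+o[0],(v+.5)/s-.5+o[1])
tp=lambda u,v:f(u,v,6.9,(230,150)); sp=lambda u,v:f(u,v,7,(210,150))
print("well",atz(T,tp(143,301),.1),atz(S,sp(281,312),.1),tri(T,tp(143,301),S,sp(281,312)))
H=[atz(T,tp(*p),.1) for p in[(85,188),(250,218),(218,415),(45,388)]]; print(np.array(H),np.mean(H,0))
H=[atz(S,sp(*p),.1) for p in[(257,236),(412,313),(303,400),(145,312)]]; print(np.array(H),np.mean(H,0))
e=lambda p,q,z:(lambda k:np.arctan2(k[1],k[0]))(atz(T,tp(*p),z)-atz(T,tp(*q),z))
print("clamp yaw",e((85,188),(45,388),.1),e((250,218),(218,415),.1),"slot",e((155,263),(140,347),.086))
hole=[tp(678,303)]; print("collar",atz(T,tp(655,305),.046))
g=cv2.cvtColor(T["image"],cv2.COLOR_BGR2GRAY); print(g[184:204,240:262])
E
```

```text
[325.78832117 194.18978102] [312 183  28  23 137] [282.11627907 160.42635659] [269 156  28  10 129]
bar tri (array([ 0.57326893, -0.24511533,  0.09026425]), np.float64(0.0031252468964156816)) at z.089 [ 0.5719539  -0.24593531  0.089     ] [ 0.57132664 -0.2449097   0.096     ] [ 0.57555163 -0.24631696  0.089     ]
((325.7574462890625, 194.0742645263672), (32.78764343261719, 4.3623046875), 39.28940963745117)
bar yaw top -2.233514301082679
well [ 0.56982982 -0.00623355  0.1       ] [ 0.57040155 -0.01173045  0.1       ] (array([ 0.56860716, -0.00676031,  0.10407841]), np.float64(0.0019095541035855023))
[[ 0.62137091  0.02140932  0.1       ]
 [ 0.60888872 -0.05448681  0.1       ]
 [ 0.51831373 -0.04144511  0.1       ]
 [ 0.52921069  0.03763753  0.1       ]] [ 0.56944601 -0.00922127  0.1       ]
[[ 0.60811014 -0.05579377  0.1       ]
 [ 0.52007839 -0.03885507  0.1       ]
 [ 0.53193985  0.03687865  0.1       ]
 [ 0.62233084  0.01711194  0.1       ]] [ 0.5706148  -0.01016456  0.1       ]
clamp yaw -0.17430009275706157 -0.143004990696145 slot -0.1561049174579094
collar [ 0.57709435 -0.248007
[... 1176 characters left out ...]
7  38  62 129 157 158 165 178
  181 177 177 177]
 [173 175 174 167 142 115  99  86  60  39  36  42  86 139 158 160 170 179
  179 176 177 178]
 [174 174 174 173 164 142 114  90  58  39  35  48 104 147 159 166 177 179
  177 175 177 177]
 [174 175 174 173 172 163 141 117  96  74  61  75 122 155 166 173 176 175
  176 176 177 172]
 [173 176 173 172 172 171 165 153 140 127 122 129 150 165 170 174 175 175
  176 177 177 167]
 [174 175 172 172 173 172 173 171 166 163 163 165 170 173 174 174 175 174
  175 176 177 160]
 [175 175 172 172 172 173 173 174 175 175 175 176 176 174 174 174 175 176
  175 177 177 152]
 [175 174 172 172 172 172 172 174 175 175 175 176 176 173 172 174 174 175
  176 176 176 158]]
```

```bash
cat >>h.py <<'E'
from scipy.spatial.transform import Rotation as Ro
def go(x,y,z,yaw):
    """shares needed to bring TCP to x,y,z with tool x axis at yaw (mod pi), tool down"""
    from workcell import arm
    s=arm.sense(); R=Ro.from_quat(s["ee_rot"]).as_matrix()
    tx=np.arctan2(R[1,0],R[0,0]); dy=(yaw-tx+np.pi/2)%np.pi-np.pi/2
    print("t",round(s["t"],2),"tcp",s["eef_pos"].round(4),"yaw",round(tx,3),"tilt",R[:,2].round(3),"gap",round(s["finger_gap"],3),"grip",round(s["grasp_force"],1),"F",s["ft_force"].round(1),"M",s["wrist_torque"].round(2))
    print("shift first:",(R.T@(np.array([x,y,z])-s["eef_pos"])/.04).round(2),"rz",round(-np.degrees(dy)/5,2),"q6",round(s["q"][5],2))
E
python3 -m inch '[{"x":-0.875,"y":0.38},{"x":-0.875,"y":0.38},{"x":-0.875,"y":0.38},{"x":-0.875,"y":0.38},{"x":-0.875,"y":0.38},{"x":-0.875,"y":0.38},{"x":-0.875,"y":0.38},{"x":-0.875,"y":0.38},{"x":-0.875,"y":0.38},{"x":-0.875,"y":0.38},{"x":-0.875,"y":0.38},{"x":-0.875,"y":0.38}]'
python3 -m inch '[{"x":-0.875,"y":0.38},{"x":-0.875,"y":0.38},{"rz":-0.92},{"rz":-0.92},{"rz":-0.92},{"rz":-0.92},{"rz":-0.92},{"rz":-0.92},{"rz":-0.92},{"rz":-0.92},{}]'
python3 -c "
from h import *
go(.5735,-.2455,.16,.908)"
```

```text
t 0.1 tcp [ 0.1564 -0.5789  0.2304] yaw -2.878 tilt [-0.001  0.001 -1.   ] gap 0.998 grip 0.0 F [0.4 0.  0.1] M [-0.03  0.01  0.03]
shift first: [-12.24   5.33   1.77] rz -7.38 q6 -0.33invalid input at $[0]: expected keys rx, ry, rz, x, y, z, claw
invalid input at $[0]: expected keys rx, ry, rz, x, y, z, claw
```

```bash

python3 -m inch '[{"x":-0.875,"y":0.38,"z":0,"rx":0,"ry":0,"rz":0,"claw":0},{"x":-0.875,"y":0.38,"z":0,"rx":0,"ry":0,"rz":0,"claw":0},{"x":-0.875,"y":0.38,"z":0,"rx":0,"ry":0,"rz":0,"claw":0},{"x":-0.875,"y":0.38,"z":0,"rx":0,"ry":0,"rz":0,"claw":0},{"x":-0.875,"y":0.38,"z":0,"rx":0,"ry":0,"rz":0,"claw":0},{"x":-0.875,"y":0.38,"z":0,"rx":0,"ry":0,"rz":0,"claw":0},{"x":-0.875,"y":0.38,"z":0,"rx":0,"ry":0,"rz":0,"claw":0},{"x":-0.875,"y":0.38,"z":0,"rx":0,"ry":0,"rz":0,"claw":0},{"x":-0.875,"y":0.38,"z":0,"rx":0,"ry":0,"rz":0,"claw":0},{"x":-0.875,"y":0.38,"z":0,"rx":0,"ry":0,"rz":0,"claw":0},{"x":-0.875,"y":0.38,"z":0,"rx":0,"ry":0,"rz":0,"claw":0},{"x":-0.875,"y":0.38,"z":0,"rx":0,"ry":0,"rz":0,"claw":0}]'
python3 -m inch '[{"x":-0.875,"y":0.38,"z":0,"rx":0,"ry":0,"rz":0,"claw":0},{"x":-0.875,"y":0.38,"z":0,"rx":0,"ry":0,"rz":0,"claw":0},{"x":0,"y":0,"z":0,"rx":0,"ry":0,"rz":-0.92,"claw":0},{"x":0,"y":0,"z":0,"rx":0,"ry":0,"rz":-0.92,"claw":0},{"x":0,"y":0,"z":0,"rx":0,"ry":0,"rz":-0.92,"claw":0},{"x":0,"y":0,"z":0,"rx":0,"ry":0,"rz":-0.92,"claw":0},{"x":0,"y":0,"z":0,"rx":0,"ry":0,"rz":-0.92,"claw":0},{"x":0,"y":0,"z":0,"rx":0,"ry":0,"rz":-0.92,"claw":0},{"x":0,"y":0,"z":0,"rx":0,"ry":0,"rz":-0.92,"claw":0},{"x":0,"y":0,"z":0,"rx":0,"ry":0,"rz":-0.92,"claw":0},{"x":0,"y":0,"z":0,"rx":0,"ry":0,"rz":0,"claw":0}]'
python3 -c "
from h import *
go(.5735,-.2455,.16,.908)"
```

```text
t: 1.1
eef_pos: [0.5155, -0.292, 0.2309]
ee_rot: [-0.132, 0.991, 0.0, -0.0]
ft_force: [0.6, -0.7, -0.3]
finger_gap: 0.998
grasp_force: 0.0
t: 2.02
eef_pos: [0.5739, -0.2459, 0.2307]
ee_rot: [-0.439, 0.898, 0.0, -0.0]
ft_force: [-0.2, -0.3, -0.1]
finger_gap: 1.001
grasp_force: 0.0
t 2.02 tcp [ 0.5739 -0.2459  0.2307] yaw -2.233 tilt [-0.001  0.    -1.   ] gap 1.001 grip 0.0 F [-0.2 -0.3 -0.1] M [-0.01 -0.04  0.05]
shift first: [-0.    0.01  1.77] rz 0.01 q6 -0.58
```

```bash

python3 -m inch '[{"x":0,"y":0,"z":0.8,"rx":0,"ry":0,"rz":0,"claw":0},{"x":0,"y":0,"z":0.8,"rx":0,"ry":0,"rz":0,"claw":0},{"x":0,"y":0,"z":0.8,"rx":0,"ry":0,"rz":0,"claw":0},{"x":0,"y":0,"z":0.6,"rx":0,"ry":0,"rz":0,"claw":0},{"x":0,"y":0,"z":0.5,"rx":0,"ry":0,"rz":0,"claw":0},{"x":0,"y":0,"z":0.5,"rx":0,"ry":0,"rz":0,"claw":0},{"x":0,"y":0,"z":0,"rx":0,"ry":0,"rz":0,"claw":0},{"x":0,"y":0,"z":0,"rx":0,"ry":0,"rz":0,"claw":0}]' 60
python3 -m inch '[{"x":0,"y":0,"z":0,"rx":0,"ry":0,"rz":0,"claw":1},{"x":0,"y":0,"z":0,"rx":0,"ry":0,"rz":0,"claw":1},{"x":0,"y":0,"z":0,"rx":0,"ry":0,"rz":0,"claw":1},{"x":0,"y":0,"z":0,"rx":0,"ry":0,"rz":0,"claw":1},{"x":0,"y":0,"z":0,"rx":0,"ry":0,"rz":0,"claw":1},{"x":0,"y":0,"z":0,"rx":0,"ry":0,"rz":0,"claw":1},{"x":0,"y":0,"z":0,"rx":0,"ry":0,"rz":0,"claw":1},{"x":0,"y":0,"z":0,"rx":0,"ry":0,"rz":0,"claw":1},{"x":0,"y":0,"z":0,"rx":0,"ry":0,"rz":0,"claw":1},{"x":0,"y":0,"z":0,"rx":0,"ry":0,"rz":0,"claw":1}]' 60
python3 - <<'E'
from h import *
from workcell import arm
go(.5735,-.2455,.16,.908)
c=arm.camera("side");t=arm.camera("top"); pickle.dump((t,c),open("c1.pkl","wb"))
cv2.imwrite("pics/grasp.png",np.hstack([cv2.resize(c["image"][110:220,230:340],(400,400)),cv2.resize(t["image"][140:240,270:370],(400,400))]))
E
```

```text
t: 2.68
eef_pos: [0.5732, -0.246, 0.0703]
ee_rot: [-0.437, 0.899, 0.001, -0.001]
ft_force: [0.7, -0.4, 0.6]
finger_gap: 1.001
grasp_force: 0.0
t: 3.52
eef_pos: [0.5743, -0.2461, 0.0721]
ee_rot: [-0.438, 0.899, -0.0, 0.0]
ft_force: [-1.5, 1.5, 5.9]
finger_gap: 0.199
grasp_force: 59.7
t 3.52 tcp [ 0.5743 -0.2461  0.0721] yaw -2.235 tilt [ 0.001 -0.    -1.   ] gap 0.199 grip 59.7 F [-1.5  1.5  5.9] M [0.62 0.56 0.01]
shift first: [-0.    0.02 -2.2 ] rz -0.02 q6 -0.58
```

View pics/grasp.png

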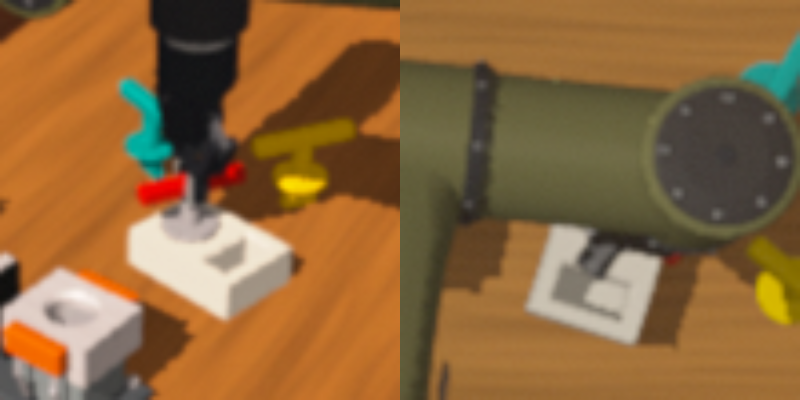

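The grasp is good: the red bar shows on both sides of the fingers at (153,190) and (228,175) in the side half. Lifting now.

```bash

python3 -m inch '[{"x":0,"y":0,"z":-0.3,"rx":0,"ry":0,"rz":0,"claw":1},{"x":0,"y":0,"z":-0.5,"rx":0,"ry":0,"rz":0,"claw":1},{"x":0,"y":0,"z":-0.5,"rx":0,"ry":0,"rz":0,"claw":1},{"x":0,"y":0,"z":-0.5,"rx":0,"ry":0,"rz":0,"claw":1},{"x":0,"y":0,"z":-0.6,"rx":0,"ry":0,"rz":0,"claw":1},{"x":0,"y":0,"z":-0.6,"rx":0,"ry":0,"rz":0,"claw":1},{"x":0,"y":0,"z":-0.4,"rx":0,"ry":0,"rz":0,"claw":1},{"x":0,"y":0,"z":0,"rx":0,"ry":0,"rz":0,"claw":1},{"x":0,"y":0,"z":0,"rx":0,"ry":0,"rz":0,"claw":1}]'
python3 -c "
from h import *
go(.570,-.009,.20,-.24)"
```

```text
t: 4.37
eef_pos: [0.5742, -0.2458, 0.2071]
ee_rot: [-0.438, 0.899, 0.0, 0.0]
ft_force: [-0.6, -0.6, -4.1]
finger_gap: 0.201
grasp_force: 59.0
t 4.37 tcp [ 0.5742 -0.2458  0.2071] yaw -2.236 tilt [ 0.001  0.001 -1.   ] gap 0.201 grip 59.0 F [-0.6 -0.6 -4.1] M [ 0.06 -0.   -0.03]
shift first: [-4.59  3.73  0.18] rz 13.13 q6 -0.58
```

```bash

python3 -m inch '[{"x":-0.51,"y":0.415,"z":0,"rx":0,"ry":0,"rz":0,"claw":1},{"x":-0.51,"y":0.415,"z":0,"rx":0,"ry":0,"rz":0,"claw":1},{"x":-0.51,"y":0.415,"z":0,"rx":0,"ry":0,"rz":0,"claw":1},{"x":-0.51,"y":0.415,"z":0,"rx":0,"ry":0,"rz":0,"claw":1},{"x":-0.51,"y":0.415,"z":0,"rx":0,"ry":0,"rz":0,"claw":1},{"x":-0.51,"y":0.415,"z":0,"rx":0,"ry":0,"rz":0,"claw":1},{"x":-0.51,"y":0.415,"z":0,"rx":0,"ry":0,"rz":0,"claw":1},{"x":-0.51,"y":0.415,"z":0,"rx":0,"ry":0,"rz":0,"claw":1},{"x":-0.51,"y":0.415,"z":0,"rx":0,"ry":0,"rz":0,"claw":1}]'
python3 -m inch '[{"x":0,"y":0,"z":0,"rx":0,"ry":0,"rz":0.94,"claw":1},{"x":0,"y":0,"z":0,"rx":0,"ry":0,"rz":0.94,"claw":1},{"x":0,"y":0,"z":0,"rx":0,"ry":0,"rz":0.94,"claw":1},{"x":0,"y":0,"z":0,"rx":0,"ry":0,"rz":0.94,"claw":1},{"x":0,"y":0,"z":0,"rx":0,"ry":0,"rz":0.94,"claw":1},{"x":0,"y":0,"z":0,"rx":0,"ry":0,"rz":0.94,"claw":1},{"x":0,"y":0,"z":0,"rx":0,"ry":0,"rz":0.94,"claw":1},{"x":0,"y":0,"z":0,"rx":0,"ry":0,"rz":0.94,"claw":1},{"x":0,"y":0,"z":0,"rx":0,"ry":0,"rz":0.94,"claw":1},{"x":0,"y":0,"z":0,"rx":0,"ry":0,"rz":0.94,"claw":1},{"x":0,"y":0,"z":0,"rx":0,"ry":0,"rz":0.94,"claw":1},{"x":0,"y":0,"z":0,"rx":0,"ry":0,"rz":0.94,"claw":1}]'
python3 -m inch '[{"x":0,"y":0,"z":0,"rx":0,"ry":0,"rz":0.94,"claw":1},{"x":0,"y":0,"z":0,"rx":0,"ry":0,"rz":0.94,"claw":1},{"x":0,"y":0,"z":0,"rx":0,"ry":0,"rz":0,"claw":1},{"x":0,"y":0,"z":0,"rx":0,"ry":0,"rz":0,"claw":1},{"x":0,"y":0,"z":0,"rx":0,"ry":0,"rz":0,"claw":1}]'
python3 - <<'E'
from h import *
from workcell import arm
go(.570,-.009,.17,-.24)
c=arm.camera("side"); pickle.dump(c,open("c2.pkl","wb"))
cv2.imwrite("pics/over.png",cv2.resize(c["image"][120:225,200:330],None,fx=6,fy=5.7*6/5.7,interpolation=cv2.INTER_CUBIC)[:600])
pr=lambda X:(lambda p:p[:2]/p[2])(c["mtx"]@(c["R"]@np.array(X)+c["t"]))
s=arm.sense(); p=s["eef_pos"]; 
for dz in(-.0603,-.0243,-.024+.034,.0187,): print(dz,((pr(p+[0,0,dz])-[200,120])*6).round(1))
E
```

```text
t: 5.12
eef_pos: [0.5685, -0.008, 0.2044]
ee_rot: [-0.438, 0.899, 0.001, -0.002]
ft_force: [0.6, -0.5, -3.4]
finger_gap: 0.201
grasp_force: 59.0
t: 6.12
eef_pos: [0.5687, -0.0093, 0.2043]
ee_rot: [0.041, 0.999, -0.0, -0.002]
ft_force: [-0.4, -0.4, -2.5]
finger_gap: 0.199
grasp_force: 59.0
t: 6.53
eef_pos: [0.5693, -0.0094, 0.2059]
ee_rot: [0.12, 0.993, -0.0, -0.001]
ft_force: [0.2, -0.5, -2.5]
finger_gap: 0.197
grasp_force: 59.0
t 6.53 tcp [ 0.5693 -0.0094  0.2059] yaw 2.902 tilt [-0.002 -0.    -1.   ] gap 0.197 grip 59.0 F [ 0.2 -0.5 -2.5] M [-0.   -0.04 -0.03]
shift first: [-0.02  0.01  0.9 ] rz -0.0 q6 -2.15
-0.0603 [296.8 374.3]
-0.0243 [296.  314.5]
0.010000000000000002 [295.3 255.5]
0.0187 [295.1 240.3]
```

View pics/over.png

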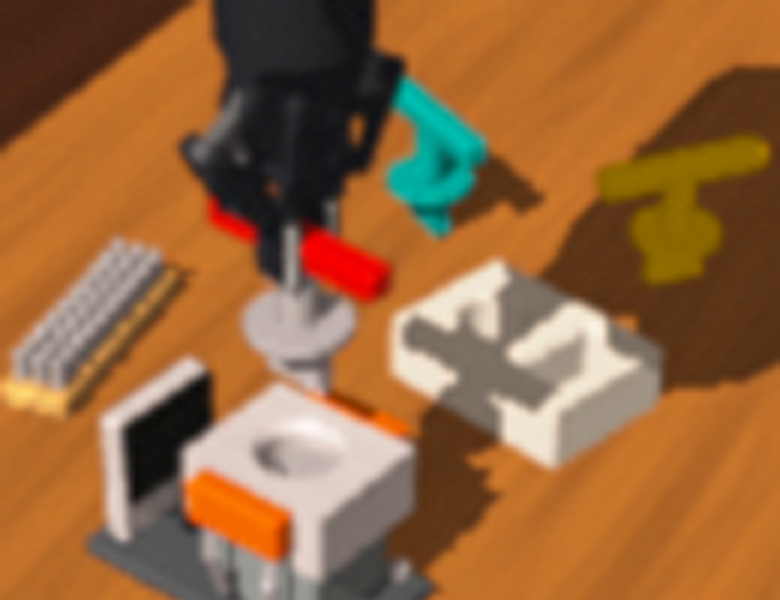

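The key hangs upright over the clamp, with its collar centred at column 299 and the well mouth at about (300,450), so they line up in this view. I'll descend gently and watch the force.

```bash

python3 -m inch '[{"x":-0.02,"y":0.01,"z":0.25,"rx":0,"ry":0,"rz":0,"claw":1},{"x":0,"y":0,"z":0.25,"rx":0,"ry":0,"rz":0,"claw":1},{"x":0,"y":0,"z":0.25,"rx":0,"ry":0,"rz":0,"claw":1},{"x":0,"y":0,"z":0.2,"rx":0,"ry":0,"rz":0,"claw":1},{"x":0,"y":0,"z":0.1,"rx":0,"ry":0,"rz":0,"claw":1},{"x":0,"y":0,"z":0,"rx":0,"ry":0,"rz":0,"claw":1}]'
python3 -m inch '[{"x":0,"y":0,"z":0.05,"rx":0,"ry":0,"rz":0,"claw":1},{"x":0,"y":0,"z":0.05,"rx":0,"ry":0,"rz":0,"claw":1},{"x":0,"y":0,"z":0.05,"rx":0,"ry":0,"rz":0,"claw":1},{"x":0,"y":0,"z":0,"rx":0,"ry":0,"rz":0,"claw":1}]'
python3 - <<'E'
from h import *
from workcell import arm
go(.570,-.009,.150,-.24)
c=arm.camera("side")
cv2.imwrite("pics/mouth.png",cv2.resize(c["image"][150:230,205:305],None,fx=7,fy=7,interpolation=cv2.INTER_CUBIC))
E
```

```text
t: 7.08
eef_pos: [0.5698, -0.0092, 0.1634]
ee_rot: [0.121, 0.993, -0.0, -0.001]
ft_force: [0.3, -0.0, -3.2]
finger_gap: 0.199
grasp_force: 59.0
t: 7.42
eef_pos: [0.5705, -0.0091, 0.1591]
ee_rot: [0.121, 0.993, 0.0, -0.0]
ft_force: [0.2, 0.2, -3.0]
finger_gap: 0.199
grasp_force: 59.0
t 7.42 tcp [ 0.5705 -0.0091  0.1591] yaw 2.899 tilt [-0.  0. -1.] gap 0.199 grip 59.0 F [ 0.2  0.2 -3. ] M [ 0.03  0.07 -0.04]
shift first: [ 0.01 -0.    0.23] rz -0.03 q6 -2.15
```

View pics/mouth.png

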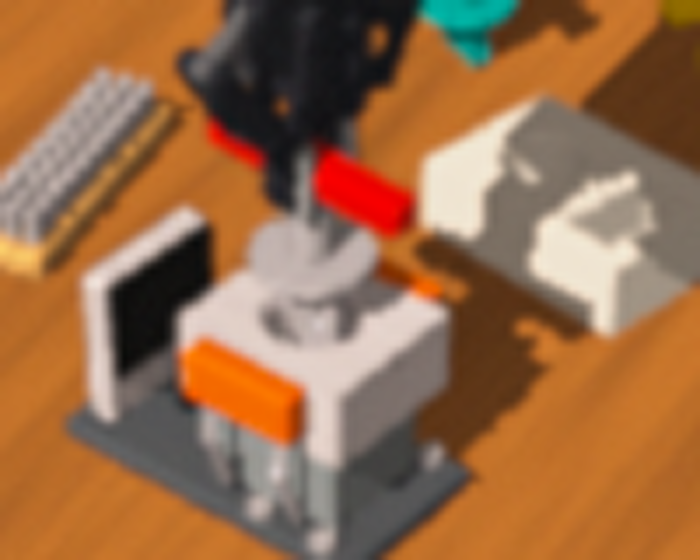

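The collar is at (313,260), above the well at (312,318), and the tang is just entering the mouth with no contact force yet. I'll continue down in small steps.

```bash

python3 -m inch '[{"x":0,"y":0,"z":0.05,"rx":0,"ry":0,"rz":0,"claw":1},{"x":0,"y":0,"z":0.05,"rx":0,"ry":0,"rz":0,"claw":1},{"x":0,"y":0,"z":0.05,"rx":0,"ry":0,"rz":0,"claw":1},{"x":0,"y":0,"z":0,"rx":0,"ry":0,"rz":0,"claw":1}]'
python3 -m inch '[{"x":0,"y":0,"z":0.05,"rx":0,"ry":0,"rz":0,"claw":1},{"x":0,"y":0,"z":0.05,"rx":0,"ry":0,"rz":0,"claw":1},{"x":0,"y":0,"z":0.05,"rx":0,"ry":0,"rz":0,"claw":1},{"x":0,"y":0,"z":0,"rx":0,"ry":0,"rz":0,"claw":1}]'
python3 -c "
from h import *
go(.570,-.009,.132,-.24)"
```

```text
t: 7.8
eef_pos: [0.5703, -0.0091, 0.1526]
ee_rot: [0.121, 0.993, -0.0, -0.0]
ft_force: [-0.0, -0.4, -2.9]
finger_gap: 0.199
grasp_force: 59.0
t: 8.13
eef_pos: [0.5703, -0.0091, 0.1466]
ee_rot: [0.121, 0.993, -0.0, -0.0]
ft_force: [-0.0, -0.5, -2.6]
finger_gap: 0.2
grasp_force: 59.0
t 8.13 tcp [ 0.5703 -0.0091  0.1466] yaw 2.899 tilt [-0.001  0.    -1.   ] gap 0.2 grip 59.0 F [-0.  -0.5 -2.6] M [ 0.   -0.03 -0.06]
shift first: [0.01 0.   0.37] rz -0.03 q6 -2.15
```

```bash

python3 -m inch '[{"x":0,"y":0,"z":0.05,"rx":0,"ry":0,"rz":0,"claw":1},{"x":0,"y":0,"z":0.05,"rx":0,"ry":0,"rz":0,"claw":1},{"x":0,"y":0,"z":0.05,"rx":0,"ry":0,"rz":0,"claw":1},{"x":0,"y":0,"z":0,"rx":0,"ry":0,"rz":0,"claw":1}]'
python3 -c "
from h import *
go(.570,-.009,.132,-.24)"
```

```text
t: 8.47
eef_pos: [0.5703, -0.0091, 0.1407]
ee_rot: [0.121, 0.993, -0.0, -0.0]
ft_force: [-0.9, -0.1, -3.3]
finger_gap: 0.201
grasp_force: 59.0
t 8.47 tcp [ 0.5703 -0.0091  0.1407] yaw 2.899 tilt [-0.001  0.    -1.   ] gap 0.201 grip 59.0 F [-0.9 -0.1 -3.3] M [ 0.01 -0.04 -0.03]
shift first: [0.01 0.   0.22] rz -0.03 q6 -2.15
```

The tang is already in the slot without contact: the TCP is at 0.1407, below the 0.148 of the spindle face. Continuing to flush.

```bash

python3 -m inch '[{"x":0,"y":0,"z":0.05,"rx":0,"ry":0,"rz":0,"claw":1},{"x":0,"y":0,"z":0.05,"rx":0,"ry":0,"rz":0,"claw":1},{"x":0,"y":0,"z":0.05,"rx":0,"ry":0,"rz":0,"claw":1},{"x":0,"y":0,"z":0,"rx":0,"ry":0,"rz":0,"claw":1}]'
python3 -m inch '[{"x":0,"y":0,"z":0.05,"rx":0,"ry":0,"rz":0,"claw":1},{"x":0,"y":0,"z":0.03,"rx":0,"ry":0,"rz":0,"claw":1},{"x":0,"y":0,"z":0,"rx":0,"ry":0,"rz":0,"claw":1}]'
python3 -c "
from h import *
go(.570,-.009,.132,-.24)"
```

```text
t: 8.8
eef_pos: [0.5703, -0.0091, 0.1346]
ee_rot: [0.121, 0.993, -0.0, -0.0]
ft_force: [0.1, -0.8, -2.5]
finger_gap: 0.199
grasp_force: 59.0
t: 9.05
eef_pos: [0.5706, -0.0091, 0.1322]
ee_rot: [0.121, 0.993, 0.0, 0.0]
ft_force: [-0.1, 0.6, -3.7]
finger_gap: 0.199
grasp_force: 59.2
t 9.05 tcp [ 0.5706 -0.0091  0.1322] yaw 2.899 tilt [ 0.  0. -1.] gap 0.199 grip 59.2 F [-0.1  0.6 -3.7] M [ 0.07 -0.   -0.  ]
shift first: [ 0.02 -0.    0.  ] rz -0.03 q6 -2.15
```

```bash

python3 -m inch '[{"x":0,"y":0,"z":0.03,"rx":0,"ry":0,"rz":0,"claw":1},{"x":0,"y":0,"z":0,"rx":0,"ry":0,"rz":0,"claw":1},{"x":0,"y":0,"z":0,"rx":0,"ry":0,"rz":0,"claw":1}]'
```

```text
t: 9.3
eef_pos: [0.5706, -0.0092, 0.1321]
ee_rot: [0.121, 0.993, 0.0, 0.0]
ft_force: [-3.7, 1.6, 5.5]
finger_gap: 0.202
grasp_force: 59.9
```

```bash

python3 -m inch '[{"x":0,"y":0,"z":0.03,"rx":0,"ry":0,"rz":0,"claw":1},{"x":0,"y":0,"z":0,"rx":0,"ry":0,"rz":0,"claw":1},{"x":0,"y":0,"z":0,"rx":0,"ry":0,"rz":0,"claw":1}]'
```

```text
t: 9.55
eef_pos: [0.5707, -0.0092, 0.1321]
ee_rot: [0.121, 0.993, 0.0, 0.001]
ft_force: [-8.7, 1.8, 10.3]
finger_gap: 0.199
grasp_force: 60.9
```

It is seated: the height stays at 0.132 while the force rises. Releasing and backing off.

```bash

python3 -m inch '[{"x":0,"y":0,"z":-0.04,"rx":0,"ry":0,"rz":0,"claw":1},{"x":0,"y":0,"z":0,"rx":0,"ry":0,"rz":0,"claw":0},{"x":0,"y":0,"z":0,"rx":0,"ry":0,"rz":0,"claw":0},{"x":0,"y":0,"z":0,"rx":0,"ry":0,"rz":0,"claw":0},{"x":0,"y":0,"z":0,"rx":0,"ry":0,"rz":0,"claw":0},{"x":0,"y":0,"z":0,"rx":0,"ry":0,"rz":0,"claw":0},{"x":0,"y":0,"z":0,"rx":0,"ry":0,"rz":0,"claw":0},{"x":0,"y":0,"z":0,"rx":0,"ry":0,"rz":0,"claw":0},{"x":0,"y":0,"z":0,"rx":0,"ry":0,"rz":0,"claw":0},{"x":0,"y":0,"z":0,"rx":0,"ry":0,"rz":0,"claw":0}]'
python3 -m inch '[{"x":0,"y":0,"z":-0.3,"rx":0,"ry":0,"rz":0,"claw":0},{"x":0,"y":0,"z":-0.4,"rx":0,"ry":0,"rz":0,"claw":0},{"x":0,"y":0,"z":-0.5,"rx":0,"ry":0,"rz":0,"claw":0},{"x":0,"y":0,"z":-0.5,"rx":0,"ry":0,"rz":0,"claw":0},{"x":0,"y":0,"z":-0.5,"rx":0,"ry":0,"rz":0,"claw":0},{"x":0,"y":0,"z":-0.5,"rx":0,"ry":0,"rz":0,"claw":0},{"x":0,"y":0,"z":0,"rx":0,"ry":0,"rz":0,"claw":0},{"x":0,"y":0,"z":0,"rx":0,"ry":0,"rz":0,"claw":0}]'
python3 - <<'E'
from workcell import arm
import cv2
c=arm.camera("side")
cv2.imwrite("pics/end.png",cv2.resize(c["image"][120:225,200:330],None,fx=5.5,fy=5.5,interpolation=cv2.INTER_CUBIC))
E
```

```text
t: 10.38
eef_pos: [0.5706, -0.0091, 0.1313]
ee_rot: [0.121, 0.993, 0.0, -0.0]
ft_force: [-0.0, -0.4, -0.3]
finger_gap: 1.002
grasp_force: 0.0
t: 11.05
eef_pos: [0.5711, -0.0091, 0.2417]
ee_rot: [0.121, 0.993, 0.001, 0.002]
ft_force: [0.0, 0.8, -0.3]
finger_gap: 1.002
grasp_force: 0.0
```

View pics/end.png

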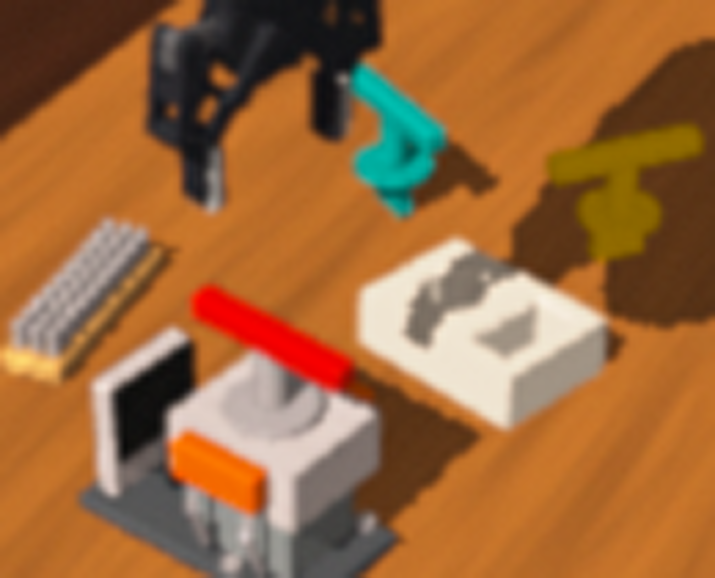

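The picture shows the collar flush on the clamp head at (272,400), the bar upright and level, and the gripper clear above.

```bash
python3 -c "
from workcell import arm
print(arm.job_done())"
```

```text
the job is handed in; nothing more can be done
None
```

The red T-key is in the orange-clipped clamp with its tang in the slot, collar flush and the gripper released; I handed the job in at about 11 s, and the hand-in call reported no verdict.

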